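# Hang the ball-pein hammer back on the goldsmith's rack

## Robot

A 7-joint arm with a two-finger parallel gripper is mounted at the origin on the work surface. World frame = base frame: x ahead of the robot, y to its left, z up, the work surface at z = 0. Lengths are in m, angles in rad, forces in N, time in s.
With the tool pointing down it reaches from about 0.4 to 0.875 m from the base axis. Payload 19.3 kg.
Tool frame: the origin (TCP) lies midway between the tips of the shut fingers; the grasp point (between the pads) lies bot.pinch_z behind it (bot.pinch_z is the distance from the TCP to the grasp point, in m); z points along the fingers, y is the line along which they close (so a half turn about z gives the same grasp; the last joint's range is limited). The gripper opens to 85 mm and grips with 20 to 120 N. Pads are 22 mm wide; open, the fingers measure 114 mm over their backs; the gripper's body (76 mm by 85 mm) begins 54 mm behind the grasp point. The pads swing forward as they close: fully open they stand 13 mm farther back than shut.
Start: joints at [-1.217, 0.521, -0.036, 1.599, 0.021, 1.021, -0.113], TCP at [0.257, 0.57, 0.231] pointing down, gripper open.
Joint ranges: [-2.91, 2.91], [-0.3, 2.13], [-1.5, 1.42], [0.17, 2.43], [-1.26, 4.41], [0.16, 1.93], [-2.52, 2.52]. Speed limits (rad/s): [1.89, 1.89, 2.39, 2.39, 3.01, 3.01, 3.01].

## Interface

Orientations are given as [roll, pitch, yaw] about the fixed x, y, z axes, in that order (R = Rz(yaw) Ry(pitch) Rx(roll)).
In Python, from workcell import readout, grab_frame, camera_info, workorder, bot gives the robot as it stands. The module is installed in compiled form; this text tells all that it offers.
- The arm moves only by the tool drive_tool, never from a script. Its argument "targets" is a list of rows, each an object of numbers: "dx", "dy", "dz": the shift along the tool's x, y, z as a fraction of full scale; "yaw": the turn about the tool's z as a fraction of full scale; "fingers": the closure, from 0 (fully open) to 1 (shut). In form: [{"dx": .., "dy": .., "dz": .., "yaw": .., "fingers": ..}, ...]. A call has 1 to 20 rows; each row shifts and turns the commanded pose from where the row before left it, along the tool's axes as they then stand; what a row does not reach is not made up. Full scale, the value 1, is 0.1 m for a shift and 90 degrees for a turn. A row lasts 1/10 s, in which the tool goes at most 50 mm and 8.59 degrees, less where a joint would pass 70% of its speed; a pose out of reach is approached as far as the arm can. A call with a number of a shift or a turn outside -1 to 1 is refused whole. A call with a gripper value outside its range is refused whole. The fingers move at their own pace and stop on an object; "squeeze" is the grip in N (left out, the last holds). Time passes only in rows, so rows that do not move let the fingers close. It gives the time, the measured TCP pose, the force, the opening and the grip force at its end, in the units of the state.
- readout.observe(): the state, without advancing time (a new reading comes with each control period).
- grab_frame(name): name is "side" or "top"; returns the picture (480x640x3 uint8, blue, green, red); there is no depth.
- camera_info(name): a dict with "fx", "fy", "cx", "cy" (pixels), "T" (4x4, takes a point from camera to world coordinates). Camera axes: x right, y up, looking along -z (the intrinsics and any distortion apply to the point x, -y, -z); pixel columns grow to the right and rows downward; lengths in m; the calibration is good to about 2 mm. A picture is of the moment at which its call begins. camera_info takes no time and is no camera call.
- workorder.job_done(): hands the job in; it is judged then, once.
The state is a dict: "clock": time; "qpos": joint angles; "qd": joint speeds; "joint_efforts": joint torques, N m; "position": TCP position; "tool_rot": TCP orientation; "force": force on the tool from outside, world axes, zero at the start; "moment": the same for the moment, N m; "grip_width": finger opening in m; "finger_force": force on a finger pad.
Only numpy, scipy, OpenCV 4.12 (cv2) and the standard library are available. Lean on these libraries where they do the work, as an engineer would, in place of code of your own. Each camera call takes 0.05 s, during which the arm holds its last target. There are 200 camera calls.

## Task

On the goldsmith's bench three small hammers stand head-up in tins. Take the ball-pein hammer, the steel one with a round ball at one end of its head and a round flat face at the other, and hang it on the rack on the free pair of prongs between the two hammers already hanging there: handle straight down between the two prongs, head resting flat across both, either end to the left. Leave the two hanging hammers where they are.

Things in the scene. Friction and masses are not known exactly. Their poses are not given: they have to be found in the camera images.
- hammer: Ball-pein hammer, 0.2 kg, upright in an open tin (62 mm wide, 142 high, fixed), its head loose across the rim. Steel head: 76 mm along its y (round flat face at +y, ball at -y), 20-25 wide in x, 22-25 high, flat underside; handle 13 thick, reaching 130 below. Origin: middle of the head's underside; z up. Other tins nearby hold a wedge hammer and a mallet, tops 172 high. Grip: close along x.
- free_hook: Empty prong pair between the hung hammers: two steel bars 8 mm thick, 36 apart inside, fixed. Origin midway, level with their tops, 160 mm above the bench. x level along the prongs to the rack's wooden rail (near face +22 mm, its top 10 below the seat), y along the rail, z up. Open above and in front; tips at x -31 turn up 10 mm. Four pairs, 98 apart; another empty one nearby is not it.
- hung_wedge: Steel hammer with one wedge-shaped end, head 70 mm long, 22 high, 20 wide, handle 130 down. Origin: middle of the head's underside, head along y, z up. Hangs loose on the prong pair next to the free one, 98 mm along the rail to its left or right, at the same height; must not be knocked.
- hung_mallet: Mallet with a cylindrical wooden head 66 mm long, 29 high, 29 wide, handle 130 down. Origin: middle of the head's underside, head along y, z up. Hangs loose on the prong pair next to the free one, 98 mm along the rail to its left or right, at the same height; must not be knocked.
Mind the look-alikes: they are no part of the job. Leave any red or yellow look-alike of the hammer alone.

How it is judged:
By the outcome, as a careful person would: the job done as asked, in the order asked, and still so for the second after the job is handed in, with the robot touching nothing.
It also fails if it takes over 48 s, if anything falls off the work surface, if the arm or the gripper's body presses on something with over 40 N, if the wrist force passes 120 N, or if a joint passes its speed limit or range.

## Working session

There is one attempt and no reset: what is moved stays moved. The work goes in short steps, Python scripts to look and compute and a tool call to move; the robot and the scene stay as the last step left them, time stands still between calls to the robot, and variables do not carry over. Pictures are saved under pics/ and viewed, at most 10 in all, crops included, and the job is handed in when it is done.

Besides the shell and the picture viewer there is one more tool, called after "Call:" in YAML: its name, and indented under it one key for each argument. drive_tool: Moves the arm, as the interface text tells. Shift numbers are shares of 0.1 m and turn numbers shares of 90 degrees, none past 1 either way. Its arguments: {"type":"object","properties":{"targets":{"type":"array","items":{"type":"object","properties":{"dx":{"type":"number","minimum":-1,"maximum":1},"dy":{"type":"number","minimum":-1,"maximum":1},"dz":{"type":"number","minimum":-1,"maximum":1},"yaw":{"type":"number","minimum":-1,"maximum":1},"fingers":{"type":"number"}}}},"squeeze":{"type":"number"}},"required":["targets"]}

```bash
mkdir -p pics; python3 - <<'E'
from workcell import *
import cv2
for n in("side","top"):
    cv2.imwrite(f"pics/{n}0.png",grab_frame(n)); c=camera_info(n); print(n,c)
s=readout.observe(); print(s["clock"],s["position"],s["tool_rot"],s["grip_width"],s["force"],bot.pinch_z)
E
```

```text
side {'fx': 522.5475190190353, 'fy': 522.5475190190353, 'cx': 332.39912615642055, 'cy': 250.11150665879362, 'T': array([[ 0.7033493 ,  0.38290569, -0.59890149, -0.03127385],
       [-0.71084083,  0.37619449, -0.59429204, -0.50937921],
       [-0.00225436,  0.84371852,  0.53678113,  0.67512179],
       [ 0.        ,  0.        ,  0.        ,  1.        ]])}
top {'fx': 603.5417888708793, 'fy': 603.5417888708793, 'cx': 318.4538142513248, 'cy': 238.05631757212427, 'T': array([[-0.00364694,  0.99680829, -0.07974918,  0.39253909],
       [-0.99963964, -0.005755  , -0.02621978, -0.014933  ],
       [-0.02659505,  0.07962482,  0.99647007,  1.31696354],
       [ 0.        ,  0.        ,  0.        ,  1.        ]])}
0.1 [0.25693211 0.5694102  0.23078166] [-3.14053966e+00  8.18001304e-05  2.71777617e+00] 0.08536573534927136 [ 0.26665137 -0.57617875 -0.13675537] 0.0187
```

View pics/side0.png

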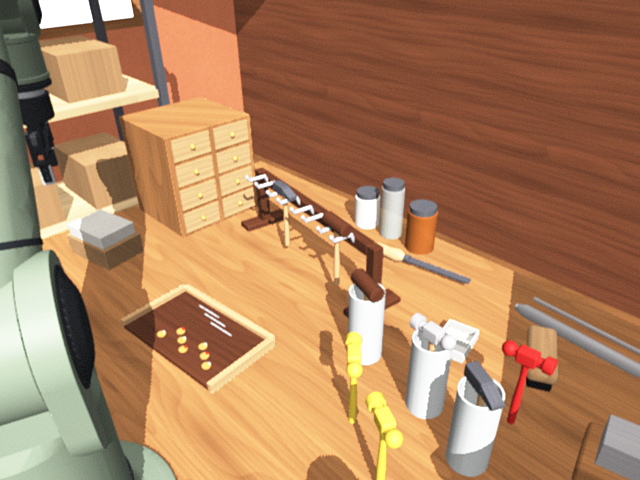

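View pics/top0.png

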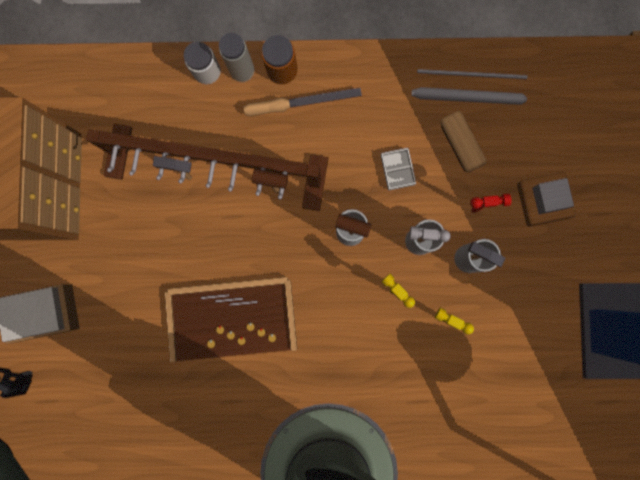

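The side view shows tins at (366,320), (430,370) and (475,425), with the rack running from (250,180) to (380,260). 

Candidates for the hammer, by top pixel:
- **Steel head with ball:** (429,236), the likely target
- **Wedge hammer:** (485,255)
- **Mallet:** (353,224)
- **Red look-alike:** (491,201)
- **Yellow look-alikes:** (400,291) and (455,321)

The free prongs are at about (212–235,172), between the hung wedge (172,163) and the hung mallet (269,179). The pair at (110–137,160) is the other empty one. I'll check these in a close crop.

```bash
python3 - <<'E'
import cv2,numpy as np
s=cv2.imread("pics/side0.png");t=cv2.imread("pics/top0.png")
def c(im,x,y,w,h,k):return cv2.resize(im[y:y+h,x:x+w],None,fx=k,fy=k,interpolation=cv2.INTER_CUBIC)
a=np.hstack([c(s,395,300,80,60,5),c(t,390,205,80,60,5)])   # 400x300 each
b=np.hstack([c(s,260,170,100,75,4),c(t,170,145,100,75,4)])
cv2.imwrite("pics/crop1.png",np.vstack([a,b]))
E
```

```text
(no output)
```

View pics/crop1.png

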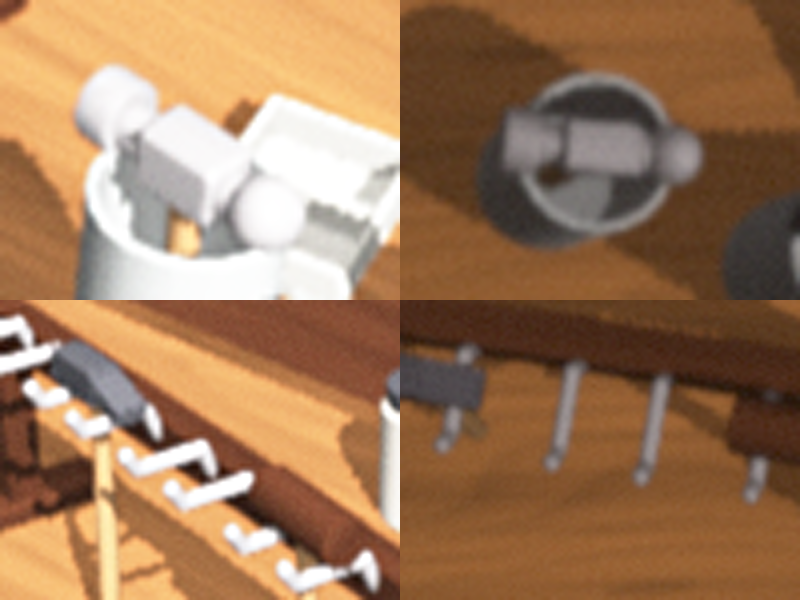

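The crop confirms the choice. In the side view the steel hammer has a flat-faced cylinder at (418,322), a block at (434,329) and a ball at (449,343). In the top view these are at (416,233), (432,235) and (446,236). The free prong tips are at side (291,209) and (303,217.5), and at top (208,186) and (230,189.5). Next I'll triangulate.

```bash
cat > h.py <<'E'
import numpy as np
from workcell import camera_info
C={n:camera_info(n) for n in("side","top")}
def ray(n,p):
    c=C[n];d=np.array([(p[0]-c["cx"])/c["fx"],-(p[1]-c["cy"])/c["fy"],-1.]);T=c["T"]
    d=T[:3,:3]@d;return T[:3,3],d/np.linalg.norm(d)
def tri(s,t):
    o,d=ray("side",s);q,e=ray("top",t)
    k=np.linalg.lstsq(np.c_[d,-e],q-o,rcond=None)[0]
    a=o+k[0]*d;b=q+k[1]*e;return (a+b)/2,np.linalg.norm(a-b)*1e3
def plane(n,p,z):
    o,d=ray(n,p);return o+d*(z-o[2])/d[2]
E
python3 - <<'E'
from h import *
np.set_printoptions(precision=4,suppress=True)
for k,s,t in [("face",(418,321.6),(416,232.6)),("ball",(448.6,343),(446,236)),("block",(434.2,329.3),(431.6,234.6)),
 ("tipL",(291.25,208.7),(208,185.75)),("tipR",(303,217.5),(230.25,189.5))]: print(k,*tri(s,t))
for k,p,z in[("tipL",(208,185.75),.17),("tipR",(230.25,189.5),.17),("rootL",(213.75,162),.16),("rootR",(235.5,165),.16),
 ("face",(416,232.6),.155),("ball",(446,236),.155),("block",(431.6,234.6),.166)]: print(k,plane("top",p,z))
for k,p,z in[("tipL",(291.25,208.7),.17),("tipR",(303,217.5),.17),("face",(418,321.6),.155),("ball",(448.6,343),.155)]: print("side",k,plane("side",p,z))
E
```

```text
face [ 0.4944 -0.1714  0.1573] 1.2921344422577246
ball [ 0.4883 -0.2298  0.1553] 0.6785667601664374
block [ 0.4908 -0.2015  0.1624] 1.4359774516600978
tipL [0.5886 0.2278 0.1667] 3.2338449831157536
tipR [0.5814 0.1844 0.1655] 3.8481150994984787
tipL [0.5868 0.2281 0.17  ]
tipR [0.5792 0.1849 0.17  ]
rootL [0.6353 0.2195 0.16  ]
rootR [0.629  0.1768 0.16  ]
face [ 0.495  -0.1723  0.155 ]
ball [ 0.4881 -0.2296  0.155 ]
block [ 0.49   -0.2003  0.166 ]
side tipL [0.5858 0.2219 0.17  ]
side tipR [0.5774 0.1771 0.17  ]
side face [ 0.4961 -0.1695  0.155 ]
side ball [ 0.4888 -0.2299  0.155 ]
```

Call:
drive_tool:
  targets:
    - {"yaw":0.089,"dz":-0.09,"fingers":0}
    - {"yaw":0.089,"dz":-0.09,"fingers":0}
    - {"yaw":0.089,"dz":-0.09,"fingers":0}
    - {"yaw":0.089,"dz":-0.09,"fingers":0}
    - {"yaw":0.089,"dz":-0.09,"fingers":0}
    - {"yaw":0.089,"dz":-0.09,"fingers":0}
    - {"yaw":0.089,"dz":-0.09,"fingers":0}
    - {"yaw":0.089,"dz":-0.09,"fingers":0}
    - {"yaw":0.089,"dz":-0.09,"fingers":0}
    - {"fingers":0}
    - {"fingers":0}
  squeeze: 60

```text
invalid input
```

```bash
cat > go.py <<'E'
import sys,numpy as np
from scipy.spatial.transform import Rotation as R
from workcell import readout
# args: x y z [toolyaw_deg] waypoints -> total tool-axis shifts in units of 0.1 m
s=readout.observe();r=R.from_euler("xyz",s["tool_rot"]);p=np.array(s["position"])
print("t",round(s["clock"],2),"p",p.round(4),"rpy",np.degrees(s["tool_rot"]).round(2),"w",round(s["grip_width"],4),"F",np.round(s["force"],1))
for a in sys.argv[1:]:
    q=np.array([float(v) for v in a.split(",")]);print((r.inv().apply(q-p)*10).round(3));p=q
E
python3 go.py .45,.2,.31 .491,-.201,.25
```

```text
t 0.1 p [0.2569 0.5694 0.2308] rpy [-179.94    0.    155.72] w 0.0854 F [ 0.3 -0.6 -0.1]
[-3.279 -2.574 -0.789]
[-2.023 -3.486  0.604]
```

Call:
drive_tool:
  targets:
    - {"dx":0,"dy":0,"dz":-0.09,"yaw":0.089,"fingers":0}
    - {"dx":0,"dy":0,"dz":-0.09,"yaw":0.089,"fingers":0}
    - {"dx":0,"dy":0,"dz":-0.09,"yaw":0.089,"fingers":0}
    - {"dx":0,"dy":0,"dz":-0.09,"yaw":0.089,"fingers":0}
    - {"dx":0,"dy":0,"dz":-0.09,"yaw":0.089,"fingers":0}
    - {"dx":0,"dy":0,"dz":-0.09,"yaw":0.089,"fingers":0}
    - {"dx":0,"dy":0,"dz":-0.09,"yaw":0.089,"fingers":0}
    - {"dx":0,"dy":0,"dz":-0.09,"yaw":0.089,"fingers":0}
    - {"dx":0,"dy":0,"dz":-0.09,"yaw":0.089,"fingers":0}
    - {"dx":0,"dy":0,"dz":0,"yaw":0,"fingers":0}
  squeeze: 60

```text
clock: 1.1
position: [0.2571, 0.57, 0.313]
tool_rot: [3.141, -0.001, 1.457]
force: [-0.3, 0.6, -1.1]
grip_width: 0.0855
finger_force: 0.0
```

Call:
drive_tool:
  targets:
    - {"dx":-0.346,"dy":0.234,"dz":0,"yaw":0,"fingers":0}
    - {"dx":-0.346,"dy":0.234,"dz":0,"yaw":0,"fingers":0}
    - {"dx":-0.346,"dy":0.234,"dz":0,"yaw":0,"fingers":0}
    - {"dx":-0.346,"dy":0.234,"dz":0,"yaw":0,"fingers":0}
    - {"dx":-0.346,"dy":0.234,"dz":0,"yaw":0,"fingers":0}
    - {"dx":-0.346,"dy":0.234,"dz":0,"yaw":0,"fingers":0}
    - {"dx":-0.346,"dy":0.234,"dz":0,"yaw":0,"fingers":0}
    - {"dx":-0.346,"dy":0.234,"dz":0,"yaw":0,"fingers":0}
    - {"dx":-0.346,"dy":0.234,"dz":0,"yaw":0,"fingers":0}
    - {"dx":-0.346,"dy":0.234,"dz":0,"yaw":0,"fingers":0}
    - {"dx":-0.394,"dy":0.086,"dz":0,"yaw":0,"fingers":0}
    - {"dx":-0.394,"dy":0.086,"dz":0,"yaw":0,"fingers":0}
    - {"dx":-0.394,"dy":0.086,"dz":0,"yaw":0,"fingers":0}
    - {"dx":-0.394,"dy":0.086,"dz":0,"yaw":0,"fingers":0}
    - {"dx":-0.394,"dy":0.086,"dz":0,"yaw":0,"fingers":0}
    - {"dx":-0.394,"dy":0.086,"dz":0,"yaw":0,"fingers":0}
    - {"dx":-0.394,"dy":0.086,"dz":0,"yaw":0,"fingers":0}
    - {"dx":-0.394,"dy":0.086,"dz":0,"yaw":0,"fingers":0}
    - {"dx":-0.394,"dy":0.086,"dz":0,"yaw":0,"fingers":0}

```text
clock: 3.0
position: [0.4884, -0.1627, 0.3118]
tool_rot: [-3.141, 0.0, 1.465]
force: [0.5, 0.6, -0.4]
grip_width: 0.0853
finger_force: 0.0
```

```bash
python3 go.py .491,-.201,.25 .491,-.201,.143
```

```text
t 3.0 p [ 0.4884 -0.1627  0.3118] rpy [-1.7997e+02  1.0000e-02  8.3930e+01] w 0.0853 F [ 0.5  0.6 -0.4]
[-0.378  0.066  0.618]
[0.00e+00 1.00e-03 1.07e+00]
```

Call:
drive_tool:
  targets:
    - {"dx":-0.2,"dy":0.035,"dz":0.2,"yaw":0,"fingers":0}
    - {"dx":-0.18,"dy":0.035,"dz":0.2,"yaw":0,"fingers":0}
    - {"dx":0,"dy":0,"dz":0.2,"yaw":0,"fingers":0}
    - {"dx":0,"dy":0,"dz":0,"yaw":0,"fingers":0}
    - {"dx":0,"dy":0,"dz":0,"yaw":0,"fingers":0}

```text
clock: 3.5
position: [0.4914, -0.1995, 0.2524]
tool_rot: [-3.141, 0.0, 1.462]
force: [0.3, 0.2, 1.3]
grip_width: 0.0856
finger_force: 0.0
```

```bash
python3 go.py .491,-.201,.144;python3 - <<'E'
from workcell import *
import cv2,numpy as np
a=grab_frame("side")[240:390,370:520];b=grab_frame("top")[160:310,360:510]
cv2.imwrite("pics/c2.png",cv2.resize(np.hstack([a,b]),(800,400),interpolation=2))
E
```

```text
t 3.5 p [ 0.4914 -0.1995  0.2524] rpy [-179.95    0.     83.77] w 0.0856 F [0.3 0.2 1.3]
[-1.500e-02 -1.000e-03  1.084e+00]
```

View pics/c2.png

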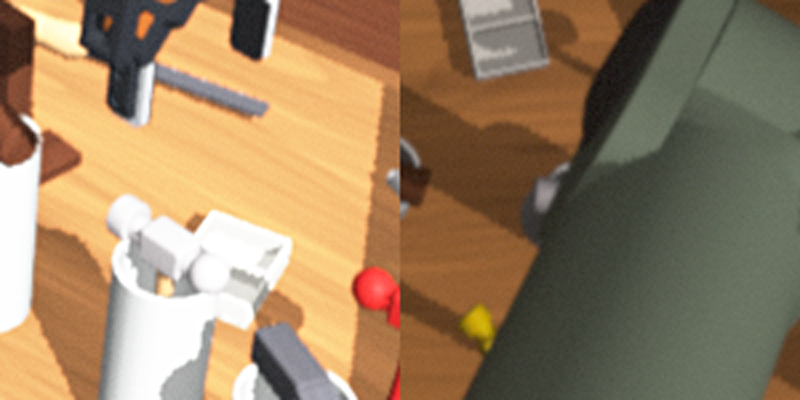

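The open fingers straddle the hammer's block (crop 165,245), so I'm descending and closing with the tips just above the rim.

Call:
drive_tool:
  targets:
    - {"dx":-0.01,"dy":0,"dz":0.15,"yaw":0,"fingers":0}
    - {"dx":0,"dy":0,"dz":0.15,"yaw":0,"fingers":0}
    - {"dx":0,"dy":0,"dz":0.15,"yaw":0,"fingers":0}
    - {"dx":0,"dy":0,"dz":0.15,"yaw":0,"fingers":0}
    - {"dx":0,"dy":0,"dz":0.15,"yaw":0,"fingers":0}
    - {"dx":0,"dy":0,"dz":0.15,"yaw":0,"fingers":0}
    - {"dx":0,"dy":0,"dz":0.1,"yaw":0,"fingers":0}
    - {"dx":0,"dy":0,"dz":0.07,"yaw":0,"fingers":0}
    - {"dx":0,"dy":0,"dz":0,"yaw":0,"fingers":0}
    - {"dx":0,"dy":0,"dz":0,"yaw":0,"fingers":0}

```text
clock: 4.6
position: [0.4916, -0.2008, 0.1458]
tool_rot: [3.141, 0.0, 1.46]
force: [-0.5, -0.6, -1.0]
grip_width: 0.0856
finger_force: 0.0
```

Call:
drive_tool:
  targets:
    - {"dx":0,"dy":0,"dz":0,"yaw":0,"fingers":0.4}
    - {"dx":0,"dy":0,"dz":0,"yaw":0,"fingers":0.5}
    - {"dx":0,"dy":0,"dz":0,"yaw":0,"fingers":0.6}
    - {"dx":0,"dy":0,"dz":0,"yaw":0,"fingers":0.65}
    - {"dx":0,"dy":0,"dz":0,"yaw":0,"fingers":0.7}
    - {"dx":0,"dy":0,"dz":0,"yaw":0,"fingers":0.8}
    - {"dx":0,"dy":0,"dz":0,"yaw":0,"fingers":1}
    - {"dx":0,"dy":0,"dz":0,"yaw":0,"fingers":1}
    - {"dx":0,"dy":0,"dz":0,"yaw":0,"fingers":1}
    - {"dx":0,"dy":0,"dz":0,"yaw":0,"fingers":1}
  squeeze: 60

```text
clock: 5.6
position: [0.4914, -0.2007, 0.1456]
tool_rot: [3.141, -0.0, 1.459]
force: [-1.7, 0.4, 6.4]
grip_width: 0.0188
finger_force: 58.4
```

Call:
drive_tool:
  targets:
    - {"dx":0,"dy":0,"dz":-0.05,"yaw":0,"fingers":1}
    - {"dx":0,"dy":0,"dz":-0.1,"yaw":0,"fingers":1}
    - {"dx":0,"dy":0,"dz":-0.15,"yaw":0,"fingers":1}
    - {"dx":0,"dy":0,"dz":-0.2,"yaw":0,"fingers":1}
    - {"dx":0,"dy":0,"dz":-0.2,"yaw":0,"fingers":1}
    - {"dx":0,"dy":0,"dz":-0.2,"yaw":0,"fingers":1}
    - {"dx":0,"dy":0,"dz":-0.2,"yaw":0,"fingers":1}
    - {"dx":0,"dy":0,"dz":-0.2,"yaw":0,"fingers":1}
    - {"dx":0,"dy":0,"dz":-0.2,"yaw":0,"fingers":1}
    - {"dx":0,"dy":0,"dz":-0.2,"yaw":0,"fingers":1}
    - {"dx":0,"dy":0,"dz":-0.2,"yaw":0,"fingers":1}
    - {"dx":0,"dy":0,"dz":-0.15,"yaw":0,"fingers":1}
    - {"dx":0,"dy":0,"dz":-0.05,"yaw":0,"fingers":1}
    - {"dx":0,"dy":0,"dz":0,"yaw":0,"fingers":1}
    - {"dx":0,"dy":0,"dz":0,"yaw":0,"fingers":1}

```text
clock: 7.1
position: [0.4911, -0.2006, 0.3548]
tool_rot: [-3.141, -0.0, 1.46]
force: [-0.6, 0.1, -1.8]
grip_width: 0.0188
finger_force: 58.8
```

```bash
python3 go.py .5,0,.36 .612,.201,.36;python3 - <<'E'
from workcell import *
import cv2,numpy as np
a=grab_frame("side")[140:390,330:560]
cv2.imwrite("pics/c3.png",cv2.resize(a,(552,600),interpolation=2))
E
```

```text
t 7.1 p [ 0.4911 -0.2006  0.3548] rpy [-179.96   -0.     83.62] w 0.0188 F [-0.6  0.1 -1.8]
[ 2.003 -0.134 -0.052]
[ 2.122e+00  8.900e-01 -1.000e-03]
```

View pics/c3.png

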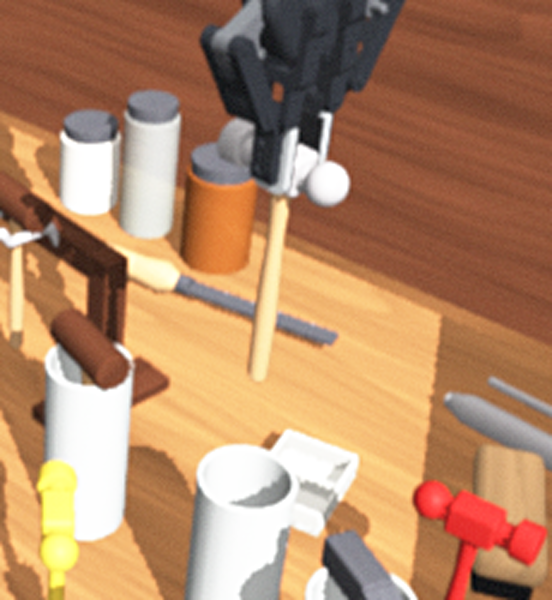

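The hammer is held clear of the tin: ball at crop (327,185), handle from (280,200) to (259,378). I'll check its tilt.

```bash
python3 - <<'E'
from h import *
def proj(n,P):
    c=C[n];q=np.linalg.inv(c["T"])@np.r_[P,1];return (c["cx"]+c["fx"]*q[0]/-q[2],c["cy"]-c["fy"]*q[1]/-q[2])
o=np.array([.4911,-.2006,.3512])
for k in("side",):
  for nm,l in [("top of handle",(0,0,0)),("bottom",(0,0,-.13)),("ball",(0,-.029,.0125)),("face",(0,.03,.0125))]:
    a=np.radians(-6.4);R=np.array([[np.cos(a),-np.sin(a),0],[np.sin(a),np.cos(a),0],[0,0,1]])
    print(nm,np.round(proj(k,o+R@np.array(l)),1))
E
```

```text
top of handle [448.3 216.7]
bottom [437.6 297.3]
ball [467.7 216.6]
face [431.7 199.7]
```

It is upright: the projections agree within 2 px except for the handle top, which is about 6 px off. The hook tips disagreed by a few mm between views, so I'll refine the hook by overlaying its model on both pictures.

```bash
cat > ov.py <<'E'
from h import *
import cv2,sys
def proj(n,P):
    c=C[n];q=np.linalg.inv(c["T"])@np.r_[P,1];return np.array((c["cx"]+c["fx"]*q[0]/-q[2],c["cy"]-c["fy"]*q[1]/-q[2]))
def W(o,a,l):
    return np.array(o)+np.array([np.cos(a)*l[0]-np.sin(a)*l[1],np.sin(a)*l[0]+np.cos(a)*l[1],l[2]])
if __name__=="__main__":
    o=[float(v) for v in sys.argv[1:4]];a=np.radians(float(sys.argv[4]));out=[]
    for n,(x,y,k) in {"side":(262,180,8),"top":(195,150,8)}.items():
        im=cv2.resize(cv2.imread(f"pics/{n}0.png")[y:y+62,x:x+50],None,fx=k,fy=k,interpolation=2)
        f=lambda l:tuple(int(v) for v in (proj(n,W(o,a,l))-(x,y)+.5)*k)
        for s in(-.022,.022):
            for p,q in[((.022,s,-.004),(-.031,s,-.004)),((-.031,s,-.004),(-.031,s,.01))]: cv2.line(im,f(p),f(q),(0,255,0),1)
        cv2.circle(im,f((0,0,0)),4,(0,0,255),1);out.append(im)
    cv2.imwrite(sys.argv[5],np.hstack(out))
E
python3 ov.py .612 .201 .16 -10 pics/ov1.png
```

```text
(no output)
```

View pics/ov1.png

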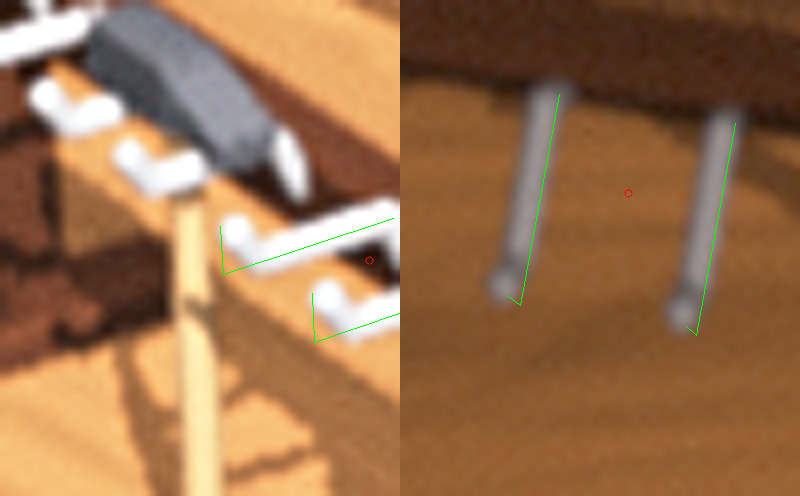

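```bash
python3 ov.py .615 .203 .16 -9.7 pics/ov2.png
```

```text
(no output)
```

View pics/ov2.png

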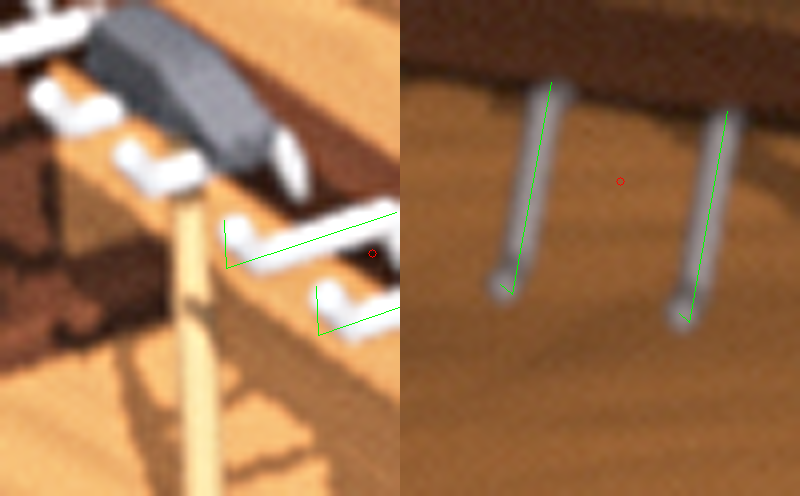

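The overlay now fits both views within 1–2 mm, so I'll take the hook at (0.615, 0.203, 0.16) with a yaw of about -10°.

Call:
drive_tool:
  targets:
    - {"dx":0.1,"dy":-0.007,"dz":0,"yaw":0,"fingers":1}
    - {"dx":0.2,"dy":-0.013,"dz":0,"yaw":0,"fingers":1}
    - {"dx":0.3,"dy":-0.02,"dz":0,"yaw":0,"fingers":1}
    - {"dx":0.3,"dy":-0.02,"dz":0,"yaw":0,"fingers":1}
    - {"dx":0.3,"dy":-0.02,"dz":0,"yaw":0,"fingers":1}
    - {"dx":0.3,"dy":-0.02,"dz":0,"yaw":0,"fingers":1}
    - {"dx":0.25,"dy":0.05,"dz":0,"yaw":0.01,"fingers":1}
    - {"dx":0.25,"dy":0.1,"dz":0,"yaw":0.01,"fingers":1}
    - {"dx":0.25,"dy":0.1,"dz":0,"yaw":0.009,"fingers":1}
    - {"dx":0.25,"dy":0.1,"dz":0,"yaw":0.009,"fingers":1}
    - {"dx":0.25,"dy":0.1,"dz":0,"yaw":0,"fingers":1}
    - {"dx":0.25,"dy":0.1,"dz":0,"yaw":0,"fingers":1}
    - {"dx":0.25,"dy":0.1,"dz":0,"yaw":0,"fingers":1}
    - {"dx":0.25,"dy":0.1,"dz":0,"yaw":0,"fingers":1}
    - {"dx":0.2,"dy":0.07,"dz":0,"yaw":0,"fingers":1}
    - {"dx":0.1,"dy":0.03,"dz":0,"yaw":0,"fingers":1}
    - {"dx":0,"dy":0,"dz":0,"yaw":0,"fingers":1}
    - {"dx":0,"dy":0,"dz":0,"yaw":0,"fingers":1}

```text
clock: 8.95
position: [0.6171, 0.1625, 0.3552]
tool_rot: [-3.141, 0.001, 1.399]
force: [0.4, -0.5, -1.7]
grip_width: 0.0185
finger_force: 58.9
```

```bash
python3 go.py .615,.203,.355
```

```text
t 8.95 p [0.6171 0.1625 0.3552] rpy [-1.7998e+02  4.0000e-02  8.0160e+01] w 0.0185 F [ 0.4 -0.5 -1.7]
[ 0.395 -0.09   0.002]
```

Call:
drive_tool:
  targets:
    - {"dx":0.1,"dy":-0.02,"dz":0,"yaw":0,"fingers":1}
    - {"dx":0.15,"dy":-0.04,"dz":0,"yaw":0,"fingers":1}
    - {"dx":0.1,"dy":-0.02,"dz":0,"yaw":0,"fingers":1}
    - {"dx":0.045,"dy":-0.01,"dz":0,"yaw":0,"fingers":1}
    - {"dx":0,"dy":0,"dz":0.15,"yaw":0,"fingers":1}
    - {"dx":0,"dy":0,"dz":0.15,"yaw":0,"fingers":1}
    - {"dx":0,"dy":0,"dz":0,"yaw":0,"fingers":1}
    - {"dx":0,"dy":0,"dz":0,"yaw":0,"fingers":1}

```text
clock: 9.75
position: [0.6154, 0.2039, 0.3257]
tool_rot: [3.142, 0.0, 1.4]
force: [0.8, 0.4, -1.5]
grip_width: 0.0186
finger_force: 58.9
```

```bash
python3 go.py .615,.203,.325;python3 - <<'E'
from workcell import *
import cv2,numpy as np
a=grab_frame("side")[90:280,220:400]; cv2.imwrite("pics/f3.png",a)
cv2.imwrite("pics/c4.png",cv2.resize(a,(568,600),interpolation=2))
E
```

```text
t 9.75 p [0.6154 0.2039 0.3257] rpy [1.800e+02 1.000e-02 8.021e+01] w 0.0186 F [ 0.8  0.4 -1.5]
[-0.01  -0.003  0.007]
```

View pics/c4.png

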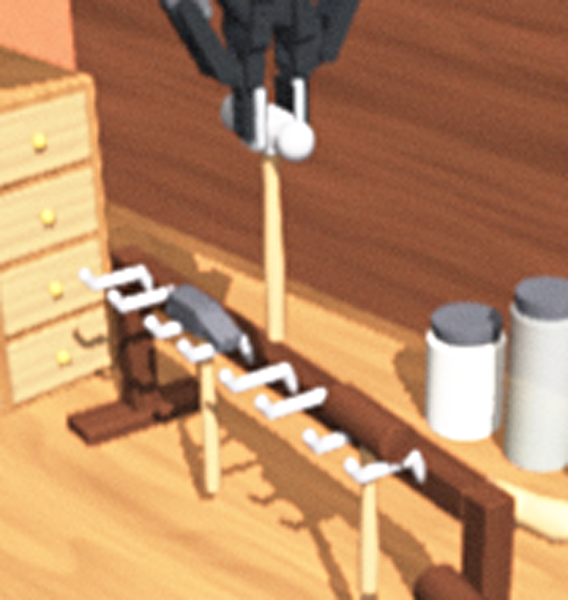

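The handle tip is at crop (277,340), directly above the middle of the free pair (pixel x about 308, against 308.5 for the hook origin). The neighbours are undisturbed, so I'm lowering.

Call:
drive_tool:
  targets:
    - {"dx":-0.01,"dy":-0.003,"dz":0.1,"yaw":0,"fingers":1}
    - {"dx":0,"dy":0,"dz":0.15,"yaw":0,"fingers":1}
    - {"dx":0,"dy":0,"dz":0.15,"yaw":0,"fingers":1}
    - {"dx":0,"dy":0,"dz":0.15,"yaw":0,"fingers":1}
    - {"dx":0,"dy":0,"dz":0.15,"yaw":0,"fingers":1}
    - {"dx":0,"dy":0,"dz":0.15,"yaw":0,"fingers":1}
    - {"dx":0,"dy":0,"dz":0.15,"yaw":0,"fingers":1}
    - {"dx":0,"dy":0,"dz":0.15,"yaw":0,"fingers":1}
    - {"dx":0,"dy":0,"dz":0.15,"yaw":0,"fingers":1}
    - {"dx":0,"dy":0,"dz":0.15,"yaw":0,"fingers":1}
    - {"dx":0,"dy":0,"dz":0.1,"yaw":0,"fingers":1}
    - {"dx":0,"dy":0,"dz":0.05,"yaw":0,"fingers":1}
    - {"dx":0,"dy":0,"dz":0,"yaw":0,"fingers":1}
    - {"dx":0,"dy":0,"dz":0,"yaw":0,"fingers":1}

```text
clock: 11.2
position: [0.6152, 0.2029, 0.1657]
tool_rot: [3.141, -0.0, 1.4]
force: [-0.3, 0.1, -1.7]
grip_width: 0.0186
finger_force: 59.0
```

Call:
drive_tool:
  targets:
    - {"dx":0,"dy":0,"dz":0.01,"yaw":0,"fingers":1}
    - {"dx":0,"dy":0,"dz":0.01,"yaw":0,"fingers":1}
    - {"dx":0,"dy":0,"dz":0,"yaw":0,"fingers":1}
    - {"dx":0,"dy":0,"dz":0,"yaw":0,"fingers":1}

```text
clock: 11.6
position: [0.6151, 0.203, 0.1636]
tool_rot: [3.141, -0.0, 1.4]
force: [-0.1, 1.7, 0.9]
grip_width: 0.0187
finger_force: 59.3
```

```bash
python3 - <<'E'
from workcell import *
import cv2,numpy as np
a=grab_frame("side")[150:270,240:380]
cv2.imwrite("pics/c5.png",cv2.resize(a,(700,600),interpolation=2))
E
```

```text
(no output)
```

View pics/c5.png

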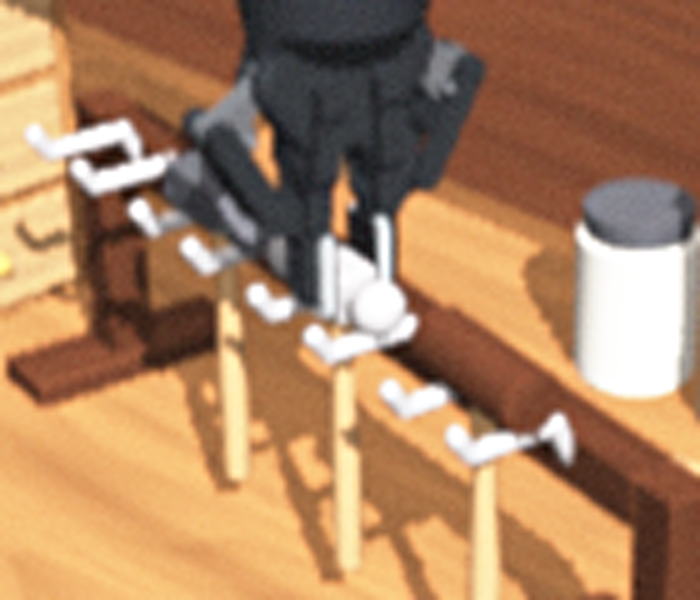

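The handle hangs between the free prongs (crop 345,450), the ball end sits on the right prong (380,305), and the force shows contact. Now I'm releasing gently and retreating upward.

Call:
drive_tool:
  targets:
    - {"dx":0,"dy":0,"dz":0,"yaw":0,"fingers":0.7}
    - {"dx":0,"dy":0,"dz":0,"yaw":0,"fingers":0.6}
    - {"dx":0,"dy":0,"dz":0,"yaw":0,"fingers":0.5}
    - {"dx":0,"dy":0,"dz":0,"yaw":0,"fingers":0.4}
    - {"dx":0,"dy":0,"dz":0,"yaw":0,"fingers":0.4}
    - {"dx":0,"dy":0,"dz":0,"yaw":0,"fingers":0.4}
    - {"dx":0,"dy":0,"dz":-0.05,"yaw":0,"fingers":0.4}
    - {"dx":0,"dy":0,"dz":-0.1,"yaw":0,"fingers":0.4}
    - {"dx":0,"dy":0,"dz":-0.15,"yaw":0,"fingers":0.4}
    - {"dx":0,"dy":0,"dz":-0.2,"yaw":0,"fingers":0.4}
    - {"dx":0,"dy":0,"dz":-0.3,"yaw":0,"fingers":0.4}
    - {"dx":0,"dy":0,"dz":-0.3,"yaw":0,"fingers":0.4}
    - {"dx":0,"dy":0,"dz":-0.3,"yaw":0,"fingers":0.4}
    - {"dx":0,"dy":0,"dz":0,"yaw":0,"fingers":0.4}
    - {"dx":0,"dy":0,"dz":0,"yaw":0,"fingers":0.4}

```text
clock: 13.15
position: [0.6151, 0.2029, 0.3048]
tool_rot: [3.14, -0.001, 1.4]
force: [0.2, 0.5, -1.0]
grip_width: 0.0512
finger_force: 0.0
```

```bash
python3 - <<'E'
from workcell import *
import cv2,numpy as np
a=grab_frame("side")[150:270,240:380]
cv2.imwrite("pics/c6.png",cv2.resize(a,(700,600),interpolation=2))
E
```

```text
(no output)
```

View pics/c6.png

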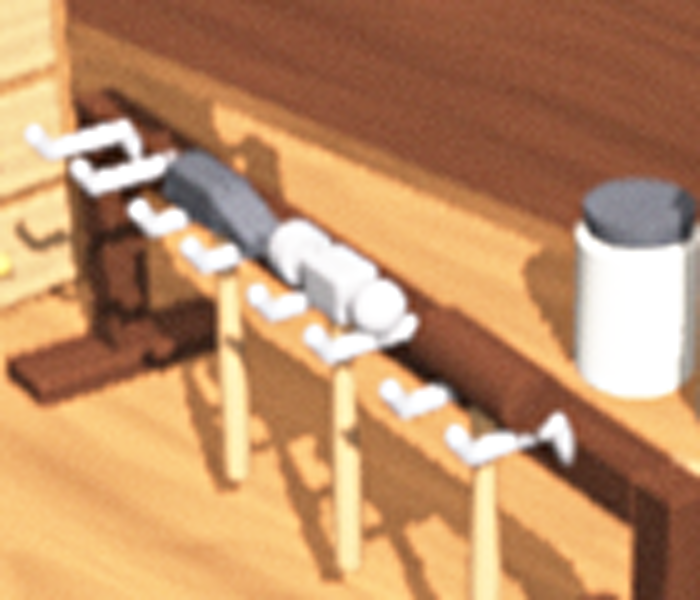

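The hammer hangs flat across both prongs with its handle straight down (345,450), its neighbours are unmoved and the gripper is clear. I'm handing it in.

```bash
python3 -c "
from workcell import workorder
print(workorder.job_done())"
```

```text
the job is handed in; nothing more can be done
None
```

The ball-pein hammer hangs on the free prongs between the two hung hammers, handle straight down and face end to the left; the neighbours look unmoved, and I handed the job in at about 13 s (no verdict came back).

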